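# Latch the washed tap spout into its drying cradle

### The job

Put the washed U-shaped tap spout on the sloping drying cradle: first slip the brass-collared leg fully home under the blue hood of the low notch with the other leg still raised, then rock the spout down until the black-collared leg rests in the high notch and the red catch has clicked over it. Let go, and leave the glasses and bottles standing where they are.

Things in the scene. Friction and masses are not known exactly. Their poses are not given: they have to be found in the camera images.
- spout_grip (a point): Loose bent steel spout, 0.14-0.28 kg, lying flat: a U of 14 mm tube, legs 100 mm apart. This point: centre of the grey block on its cross tube (40 along the tube x 24 thick x 36 tall; grasp across the 24), 18 mm above the mat, 8 mm above the plane of the tube's centre line. x: along the cross tube, from brass to black leg; y: across the 24 mm, legs run 76 mm to -y; z: up off the mat.
- brass_end (a point): Point on the centre line of the spout's leg with the brass collar, in the spout's axes 50 mm to -x, 38 mm to -y and 8 mm to -z of the block's centre; this point goes to the low seat. Tube 14 mm across here; the collar (20 mm across, 14 long) starts 24 mm farther out. Same axes as the block.
- black_end (a point): The same point on the leg with the black rubber collar: 50 mm to +x, 38 mm to -y, 8 mm to -z of the block's centre. Same axes.
- cradle: Fixed grey base plate 190 x 100 x 10 mm, origin under its centre. Two posts bear a head sloping up 25 deg towards +x, with low and high notch, both 30 mm wide along y. Seats (place of a leg's centre line) at (-45, 0, 64+h) and (45, 0, 106+h) mm; h, how far the head is drawn out (stiffly held), is 0 to 28 mm, untold: feel for it. A seated spout: x up the slope, block on the +y side.
- low_foot (a point): Fixed point on the cradle's base under the low seat, 10 mm above the counter. Low notch, along the slope (u up the slope, w square to it) from its seat: floor at w -7, reaching u 34; back stop at u -7; blue hood 4 mm thick with underside at w 9.5, its edge at u 5. So a leg enters only along the floor from the uphill side, the other leg raised; it can turn there.
- high_foot (a point): Fixed point on the base under the high seat, 10 mm above the counter. High notch from its seat (u, w as before): open on top, floor w -7, inner lip u -9.5 as high as the seat, housing wall u 9, parts up to w 15. A sprung 10 mm roller, centre u 5.6, w 9.6, bars the way down: a leg pressed past it (about 12 N there) drives it back 6 mm, then it snaps over the leg and holds it.
- catch (a joint): The red sprung slide with the roller, moving up the slope: 0 = forward, no leg in; about 0.006 m as a leg passes; about 0.001 m when a leg is seated and held (the roller bears on it); 0.008 m at most. Spring 4 N at 0 and 0.5 N more per mm.
- glass_near_mid (a point): Bystander: the beer glass nearer the robot, standing loose, 68 mm across the rim, 130 mm tall, clear glass; this point is half-way up its axis, z along its axis. Leave it standing where it is.
- glass_far_mid (a point): Bystander: the beer glass farther off, standing loose, 68 mm across the rim, 130 mm tall, clear glass; this point is half-way up its axis, z along its axis. Leave it standing where it is.
- bottle_left_mid (a point): Bystander: the brown bottle, standing loose, 62 mm across, 210 mm tall; this point is half-way up its axis, z along its axis. Leave it standing where it is.
- bottle_right_mid (a point): Bystander: the green bottle, standing loose, 62 mm across, 210 mm tall; this point is half-way up its axis, z along its axis. Leave it standing where it is.
Mind the look-alikes: they are no part of the job. What is shaped like the part that bears spout_grip but pink or turquoise is not meant.

How it is judged:
By the outcome, as a careful person would: the job done as asked, in the order asked, and still so for the second after the job is handed in, with the robot touching nothing.
It also fails if it takes over 48 s, if anything falls off the work surface, if the arm or the gripper's body presses on something with over 40 N, if the wrist force passes 120 N, or if a joint passes its speed limit or range.

### The arm

A 7-joint arm with a two-finger parallel gripper is mounted at the origin on the work surface. World frame = base frame: x ahead of the robot, y to its left, z up, the work surface at z = 0. Lengths are in mm, angles in degrees, forces in N, time in s.
With the tool pointing down it reaches from about 425 to 1025 mm from the base axis. Payload 3.6 kg.
Tool frame: the origin (TCP) lies midway between the tips of the shut fingers; the grasp point (between the pads) lies 19 mm behind it; z points along the fingers, y is the line along which they close (so a half turn about z gives the same grasp; the last joint's range is limited). The gripper opens to 85 mm and grips with 20 to 120 N. Pads are 22 mm wide; open, the fingers measure 114 mm over their backs; the gripper's body (76 mm by 85 mm) begins 54 mm behind the grasp point. The pads swing forward as they close: fully open they stand 13 mm farther back than shut.
Start: joints at [64.601, 33.873, 2.773, 92.16, -1.908, 54.013, -1.931], TCP at [248.466, -681.098, 204.002] pointing down, gripper open.
Joint ranges: [-153.93, 153.93], [-27.13, 128.08], [-72.61, 78.16], [10.71, 143.7], [-87.88, 267.88], [4.46, 118.87], [-176.78, 176.78]. Speed limits (degrees/s): [147.25, 147.25, 180, 180, 180, 180, 180].

### API

Orientations are given as [roll, pitch, yaw] about the fixed x, y, z axes, in that order (R = Rz(yaw) Ry(pitch) Rx(roll)).
In Python, from cell import r gives the robot as it stands.
- The arm moves only by the tool carry_out, never from a script. Its arguments are lists of equal length, an entry for each row: "grip": the closure, from -1 (fully open) to 1 (shut); "linear": the shift along the tool's x, y, z scaled (see below), a list of three; "twist": the turn about the tool's z scaled (see below). A call has exactly 5 rows; each row is the pose to reach, as a shift and turn from the pose commanded when the call began, along the tool's axes at that moment, turning the shorter way round; what a row does not reach only later rows make up. The controller multiplies each number of a shift by 0.25 m and each number of a turn by pi rad. A row lasts 1/8 s, in which the tool goes at most 62.5 mm and 10.7 degrees, less where a joint would pass 70% of its speed; a pose out of reach is approached as far as the arm can. A call with a number of a shift or a turn outside -1 to 1 is refused whole. A call with a gripper value outside its range is refused whole. The fingers move at their own pace and stop on an object; "squeeze" is the grip in N (left out, the last holds). Time passes only in rows, so rows that repeat a pose let the fingers close, or fill a call up. It gives the time, the measured TCP pose, the force, the opening and the grip force at its end, in the units of the state.
- r.get_state(): the state, without advancing time (a new reading comes with each control period).
- r.grab_frame(name): name is "scene" or "side" or "wrist"; returns the picture (384x512x3 uint8, blue, green, red); there is no depth.
- r.calibration(name): a dict with "fx", "fy", "cx", "cy" (pixels), "view" (4x4, takes a point from world to camera coordinates). Camera axes: x right, y down, z forward; pixel columns grow to the right and rows downward; lengths in mm; the calibration is good to about 2 mm. A picture is of the moment at which its call begins: read the wrist's pose just before it. calibration takes no time and is no camera call; for the wrist camera it gives the pose at the moment of the call.
- r.job_done(): hands the job in; it is judged then, once.
The state is a dict: "clock": time; "qpos": joint angles; "qvel": joint speeds; "tau": joint torques, N m; "tcp_pos": TCP position; "tcp_rot": TCP orientation; "wrist_force": force on the tool from outside, world axes, zero at the start; "torque": the same for the moment, N m; "finger_gap": finger opening in mm; "grasp_force": force on a finger pad.
Only numpy, scipy, OpenCV 4.12 (cv2) and the standard library are available. Lean on these libraries where they do the work, as an engineer would, in place of code of your own. Each camera call takes 0.05 s, during which the arm holds its last target. There are 200 camera calls.

## Working session

There is one attempt and no reset: what is moved stays moved. The work goes in short steps, Python scripts to look and compute and a tool call to move; the robot and the scene stay as the last step left them, time stands still between calls to the robot, and variables do not carry over. Pictures are saved under pics/ and viewed, at most 10 in all, crops included, and the job is handed in when it is done.

Besides the shell and the picture viewer there is one more tool, called after "Emit:" as a command line: name --pt "numbers of a row" for each row, then --argument value for the rest. carry_out: Moves the arm, as the interface text tells. Shifts and turns lie within -1 to 1; 1 stands for 0.25 m of shift or pi rad of turn. Its arguments: {"type":"object","properties":{"grip":{"type":"array"},"linear":{"type":"array"},"twist":{"type":"array"},"squeeze":{"type":"number"}},"required":["grip","linear","twist"]}

```bash
mkdir -p pics; ls; python3 - <<'E'
from cell import r
import cv2,numpy as np
s=r.get_state();print(s)
a=r.grab_frame("scene");b=r.grab_frame("side")
cv2.imwrite("pics/scene0.png",a);cv2.imwrite("pics/side0.png",b)
for n in("scene","side","wrist"):
    c=r.calibration(n);print(n,c)
E
```

```text
pics
{'clock': 0.0, 'qpos': array([64.60117321, 33.92682638,  2.77035029, 92.23759264, -1.90609752,
       54.01170578, -1.93040675]), 'qvel': array([-0.01152252, -0.00525006, -0.05710748,  0.02194321,  0.02555826,
       -0.03929664, -0.00288364]), 'tau': array([-7.20669814e-04, -5.48693347e+01,  1.54602226e+00, -1.98124856e+01,
        9.38949961e-03,  8.80456239e-03,  1.90967242e-06]), 'tcp_pos': array([ 248.11485671, -680.26748675,  202.82079866]), 'tcp_rot': array([-1.79870401e+02,  1.05311720e-02,  2.00453379e+01]), 'wrist_force': array([ 0.59006581, -0.09668843, -0.82928465]), 'torque': array([-0.01739828, -0.02028723, -0.00386802]), 'grasp_force': 0.0, 'finger_gap': 85.75900793684745}
scene {'fx': 497.4388704542324, 'fy': 497.4388704542324, 'cx': 259.9794514870992, 'cy': 187.914092590766, 'view': array([[ 5.74366665e-01,  8.18567945e-01,  7.03228095e-03,
        -2.92251528e+02],
       [ 5.38421168e-01, -3.71296589e-01, -7.56466450e-01,
        -1.97576866e+02],
       [-6.16608125e-01,  4.38275441e-01, -6.53994692e-01,
         1.72046197e+03],
       [ 0.00000000e+00,  0.0
[... 271 characters left out ...]
96380493e-01,  5.42490526e-01, -7.40666277e-01,
         2.77598350e+02],
       [ 4.31016443e-01, -6.02358507e-01, -6.71854936e-01,
         1.11833141e+03],
       [ 0.00000000e+00,  0.00000000e+00,  0.00000000e+00,
         1.00000000e+00]])}
wrist {'fx': 328.7507031798157, 'fy': 328.7507031798157, 'cx': 254.170992753203, 'cy': 193.574494414506, 'view': array([[ 3.42004911e-01, -9.39696563e-01, -1.73514128e-03,
        -7.24576011e+02],
       [-8.99550361e-01, -3.27926445e-01,  2.88571300e-01,
        -3.74452785e+01],
       [-2.71738457e-01, -9.71319548e-02, -9.57456837e-01,
         3.78922807e+02],
       [ 0.00000000e+00,  0.00000000e+00,  0.00000000e+00,
         1.00000000e+00]])}
```

View pics/scene0.png

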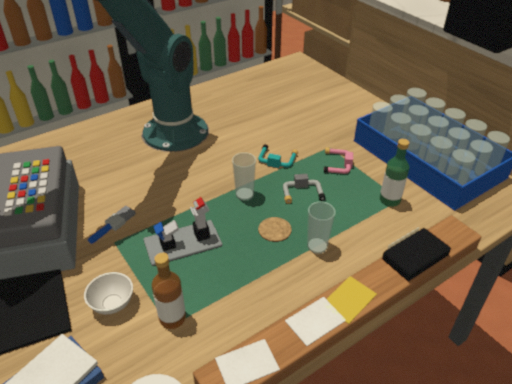

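View pics/side0.png

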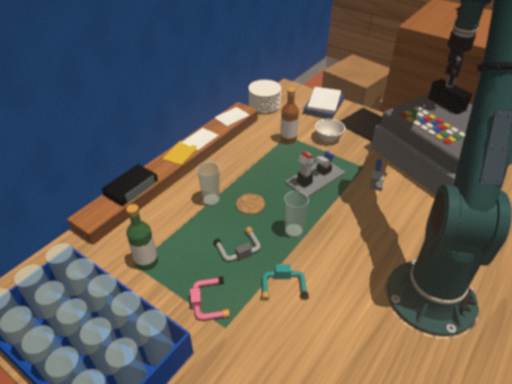

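The scene view shows the grey spout block at about (302,182), brass collar (289,199) and black collar (322,197). The cradle is around (183,240), with the blue hood at (165,230) and the red catch at (199,204). Glasses are at (244,177) and (320,227), bottles at (170,290) and (396,175). In the side view the spout is at about (240,248) and the cradle at (316,173). I'll enlarge both for precise pixels.

```bash
python3 - <<'E'
import cv2,numpy as np
a=cv2.imread("pics/scene0.png");b=cv2.imread("pics/side0.png")
f=lambda im,x,y:cv2.resize(im[y:y+60,x:x+100],None,fx=4,fy=4,interpolation=cv2.INTER_CUBIC)
g=lambda im,x,y:cv2.resize(im[y:y+75,x:x+100],None,fx=4,fy=4,interpolation=cv2.INTER_CUBIC)
# 800x600 tiles: scene cradle, scene spout ; side cradle, side spout
cv2.imwrite("pics/crops.png",np.vstack([np.hstack([g(a,135,190),g(a,260,150)]),np.hstack([g(b,270,135),g(b,195,205)])]))
E
```

```text
(no output)
```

View pics/crops.png

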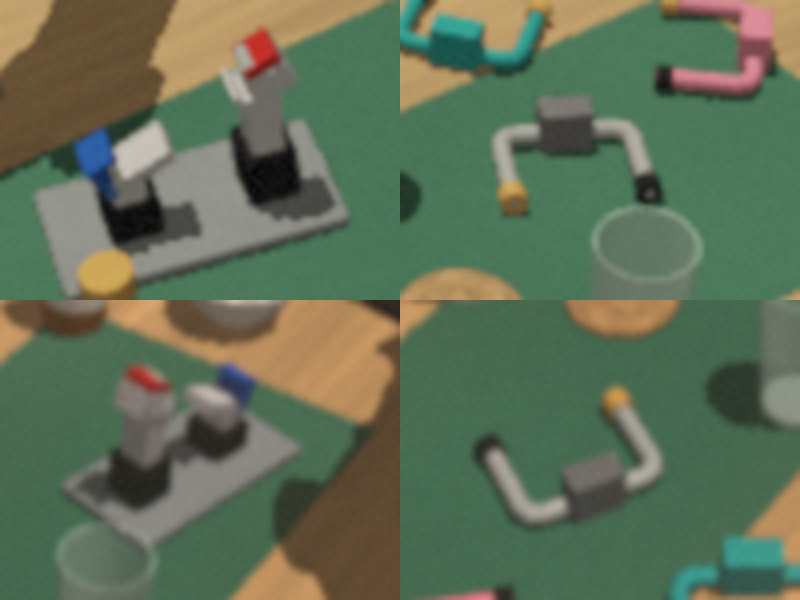

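```bash
cat > h.py <<'E'
import numpy as np
from cell import r
from scipy.optimize import least_squares
def proj(n,P,C=None):
    C=C or r.calibration(n);q=np.atleast_2d(P)@C['view'][:3,:3].T+C['view'][:3,3]
    return np.c_[C['fx']*q[:,0]/q[:,2]+C['cx'],C['fy']*q[:,1]/q[:,2]+C['cy']]
def place(p,L):
    c,s=np.cos(p[2]),np.sin(p[2]);L=np.atleast_2d(np.array(L,float))
    return np.c_[p[0]+c*L[:,0]-s*L[:,1],p[1]+s*L[:,0]+c*L[:,1],L[:,2]]
def ray(n,px,z,C=None):
    C=C or r.calibration(n);R,t=C['view'][:3,:3],C['view'][:3,3]
    d=R.T@[(px[0]-C['cx'])/C['fx'],(px[1]-C['cy'])/C['fy'],1];o=-R.T@t
    return o+d*(z-o[2])/d[2]
def fit(obs,yaw0):
    Cs={n:r.calibration(n) for n in set(o[0] for o in obs)}
    g=ray(obs[0][0],obs[0][2],10,Cs[obs[0][0]])
    f=lambda p:np.ravel([proj(n,place(p,L),Cs[n])[0]-px for n,L,px in obs])
    return least_squares(f,[g[0],g[1],yaw0],x_scale=[100,100,1])
E
python3 - <<'E'
from h import *
S=lambda o,x,y:np.array([o[0]+x/4,o[1]+y/4])
sc=[("scene",[-95,50,10],(35,195)),("scene",[95,50,10],(303,123)),("scene",[95,-50,10],(348,213)),("scene",[-95,-50,10],(66,288))]
sd=[("side",[95,50,10],(150,238)),("side",[-95,50,10],(300,145)),("side",[95,-50,10],(62,185))]
obs=[(n,L,S((135,190),*p)) for n,L,p in sc]+[(n,L,S((270,135),*p)) for n,L,p in sd]
sp=[("scene",[0,0,18],(167,124)),("scene",[-50,-69,10],(113,198)),("scene",[50,-69,10],(248,187))]
sq=[("side",[0,0,18],(194,188)),("side",[-50,-69,10],(216,100)),("side",[50,-69,10],(88,148))]
ob2=[(n,L,S((260,150),*p)) for n,L,p in sp]+[(n,L,S((195,205),*p)) for n,L,p in sq]
for o in(obs,ob2):
    y0=max([fit(o,y) for y in(0,1.57,3.14,-1.57)],key=lambda q:-q.cost)
    print(y0.x[:2],np.degrees(y0.x[2]),y0.cost,y0.fun.round(1))
    
for nm,px,sx,z in[("gn",(246,193),0,0),("gf",(319,245),0,0),("brown",(171,318),0,0),("green",(393,199),0,0)]:
    print(nm,ray("scene",px,0).round())
# heights: blue hood, red catch
E
```

```text
[ 479.01531374 -231.16319545] 77.35940060878632 10.179424458899343 [-1.4 -1.4 -0.3 -2.2  0.2 -0.  -0.6  2.1 -1.4  1.6  0.  -0.3 -1.2 -0.7]
[472.57499441 175.22752902] 61.81816108862234 1.5145126919526009 [-0.9 -0.3 -0.2 -0.3 -0.2 -0.1 -0.8 -0.8 -0.4  0.7 -0.2 -0. ]
gn [409.  20.   0.]
gf [692.  63.  -0.]
brown [ 672. -365.    0.]
green [676. 360.   0.]
```

```bash
cat >> h.py <<'E'
from scipy.spatial.transform import Rotation as Ro
def to(x,y,z,yaw):
    s=r.get_state();R=Ro.from_euler('xyz',s['tcp_rot'],degrees=True).as_matrix()
    d=(np.array([x,y,z])-s['tcp_pos'])@R
    dy=(yaw-s['tcp_rot'][2]+180)%360-180
    print("linear",(d/250).round(4),"twist",round(-dy/180,4),"clock",s['clock'],"tcp",s['tcp_pos'].round(1),s['tcp_rot'].round(1),"F",s['wrist_force'].round(1),"T",s['torque'].round(2),"gap",round(s['finger_gap'],1),"gf",round(s['grasp_force'],1))
E
python3 - <<'E'
from h import *
C=r.calibration("wrist");R=C['view'][:3,:3];o=-R.T@C['view'][:3,3]
s=r.get_state();T=Ro.from_euler('xyz',s['tcp_rot'],degrees=True).as_matrix()
print("cam in tool",(o-s['tcp_pos'])@T, "cam axes in tool (cols)\n",(T.T@R.T).round(2), o)
to(400,-330,300,65)
E
```

```text
cam in tool [  72.92633792    0.75422272 -169.42074677] cam axes in tool (cols)
 [[-0.   -0.96 -0.29]
 [ 1.   -0.    0.  ]
 [-0.   -0.29  0.96]] [ 317.09253924 -656.35537093  372.35062265]
linear [ 1.0508 -1.109  -0.3861] twist -0.2497 clock 0.1 tcp [ 248.2 -680.3  202.9] [-179.9    0.    20. ] F [ 0.9 -0.4 -0.8] T [0.01 0.04 0.03] gap 85.4 gf 0.0
```

Emit:
carry_out --grip '[-1,-1,-1,-1,-1]' --pt "0.16 -0.15 -0.06" --pt "0.32 -0.3 -0.11" --pt "0.47 -0.45 -0.17" --pt "0.63 -0.61 -0.23" --pt "0.79 -0.76 -0.23" --twist '[0,0,0,0,0]'

```text
clock: 0.72
tcp_pos: [370.0, -433.6, 262.5]
tcp_rot: [179.9, -0.1, 20.0]
wrist_force: [0.9, -0.5, -0.4]
finger_gap: 85.6
grasp_force: 0.0
```

Emit:
carry_out --grip '[-1,-1,-1,-1,-1]' --pt "0.16 -0.15 0" --pt "0.32 -0.3 0" --pt "0.47 -0.45 0" --pt "0.63 -0.61 0" --pt "0.79 -0.76 0" --twist '[-0.05,-0.1,-0.15,-0.2,-0.25]'

```text
clock: 1.35
tcp_pos: [489.4, -187.0, 261.3]
tcp_rot: [-180.0, 0.0, 65.3]
wrist_force: [1.2, 0.1, -0.4]
finger_gap: 85.3
grasp_force: 0.0
```

```bash
python3 - <<'E'
from h import *
import cv2
to(488,-190,260,77)
C=r.calibration("wrist");a=r.grab_frame("wrist");np.save("c1.npy",C['view'])
cv2.imwrite("pics/w1.png",a)
to(488,-190,260,77)
E
```

```text
linear [-0.0134 -0.0001  0.0054] twist -0.0648 clock 1.35 tcp [ 489.4 -187.   261.3] [-180.     0.    65.3] F [ 1.2  0.1 -0.4] T [-0.02 -0.   -0.03] gap 85.3 gf 0.0
linear [-0.0539 -0.0018  0.0068] twist -0.0601 clock 1.4 tcp [ 493.8 -177.9  261.8] [179.9  -0.4  66.2] F [ 2.3  4.9 -0.5] T [ 0.36 -0.18  0.04] gap 85.2 gf 0.0
```

View pics/w1.png

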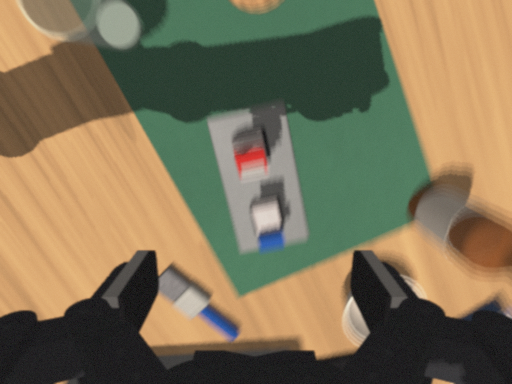

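The view shows the cradle base corners at about (208,118), (285,105), (308,240) and (240,253), with some motion blur. I'll retake it now the arm has settled and enlarge.

```bash
python3 - <<'E'
from h import *
import cv2
for i in range(3): r.grab_frame("wrist")
C=r.calibration("wrist");a=r.grab_frame("wrist");np.save("c1.npy",C['view'])
cv2.imwrite("pics/w2.png",a)
to(480,180,230,62)
x,y=190,90
print(proj("wrist",place([479,-231,np.radians(77.4)],[[-95,50,10],[95,50,10],[95,-50,10],[-95,-50,10]])).round(1))
cv2.imwrite("pics/w2c.png",cv2.resize(a[y:y+180,x:x+140],None,fx=3.3333,fy=3.3333,interpolation=cv2.INTER_CUBIC))
E
```

```text
linear [ 1.3235 -0.6549  0.1242] twist 0.0168 clock 1.6 tcp [ 488.7 -189.1  261.1] [-179.9    0.    65. ] F [-0.1 -0.  -0.3] T [-0.05  0.02 -0.02] gap 85.4 gf 0.0
[[240.5 255.2]
 [206.1 121.5]
 [284.5 103.7]
 [310.2 241.4]]
```

View pics/w2c.png

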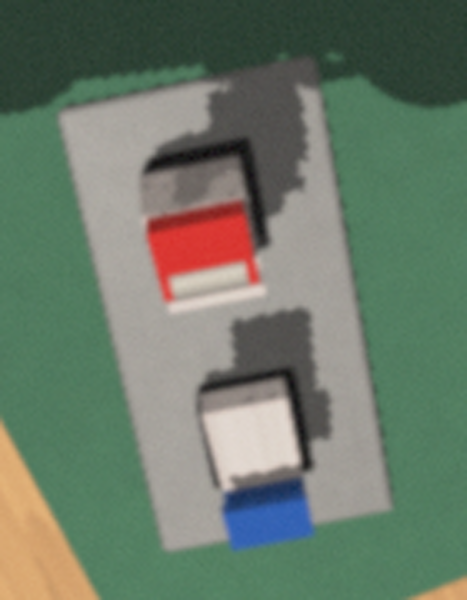

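```bash
python3 - <<'E'
from h import *
C=r.calibration("wrist")
P=lambda x,y:np.array([190+x/3.33333,90+y/3.33333])
base=[([95,50,10],P(62,112)),([95,-50,10],P(318,58)),([-95,-50,10],P(390,512)),([-95,50,10],P(165,550))]
c,s=np.cos(np.radians(25)),np.sin(np.radians(25))
low=lambda u,y,w,h:[-45+u*c-w*s,y,64+h+u*s+w*c]
head=[((5,15,13.5),P(228,513)),((5,-15,13.5),P(306,505)),((34,15,-7),P(203,410)),((34,-15,-7),P(290,400))]
def f(p):
    L=[b[0] for b in base]+[low(*q,p[3]) for q,_ in head]
    return (proj("wrist",place(p,L),C)-[b[1] for b in base+head]).ravel()
for n in(8,16):
    q=least_squares(lambda p:f(p)[:n],[479,-231,1.35,14.],x_scale=[100,100,1,10])
    print(q.x,np.degrees(q.x[2]),q.fun.round(1))
E
```

```text
[ 477.4688066  -233.47307019    1.32731391   14.        ] 76.04948534153904 [-1.2 -1.   0.7 -0.6  1.4  0.7 -0.9  1.6]
[ 477.78523012 -233.56626257    1.32705979    6.03719304] 76.03492520722847 [-0.9 -1.1  1.  -0.7  1.6  0.7 -0.7  1.6 -1.6  0.5  0.7 -1.7  0.1  1.5
 -0.1 -0.2]
```

Emit:
carry_out --grip '[-1,-1,-1,-1,-1]' --pt "0.18 -0.06 0" --pt "0.36 -0.13 0" --pt "0.55 -0.2 0" --pt "0.73 -0.26 0" --pt "0.91 -0.32 0" --twist '[0,0,0,0.02,0.02]'

```text
clock: 2.22
tcp_pos: [512.8, 50.3, 261.3]
tcp_rot: [180.0, 0.1, 61.2]
wrist_force: [0.9, -0.6, 0.2]
finger_gap: 85.4
grasp_force: 0.0
```

Emit:
carry_out --grip '[-1,-1,-1,-1,-1]' --pt "0.15 -0.11 0" --pt "0.3 -0.21 0" --pt "0.46 -0.32 0.03" --pt "0.57 -0.4 0.06" --pt "0.57 -0.4 0.12" --twist '[0,0,0,0,0]'

```text
clock: 2.85
tcp_pos: [493.4, 226.1, 231.6]
tcp_rot: [180.0, -0.1, 61.6]
wrist_force: [-0.0, 0.4, 0.0]
finger_gap: 85.4
grasp_force: 0.0
```

```bash
python3 - <<'E'
from h import *
import cv2
for i in range(3): r.grab_frame("wrist")
C=r.calibration("wrist");a=r.grab_frame("wrist");np.save("c2.npy",C['view'])
to(472.6,175.2,60,61.8)
q=proj("wrist",place([472.6,175.2,np.radians(61.8)],[[0,0,36],[-50,-69,10],[50,-69,10]]));print(q)
x,y=(q.mean(0)-[100,75]).astype(int).clip(0,[311,233]);print(x,y)
cv2.imwrite("pics/w3c.png",cv2.resize(a[y:y+150,x:x+200],None,fx=4,fy=4,interpolation=cv2.INTER_CUBIC))
E
```

```text
linear [-0.2002  0.0159  0.6838] twist -0.0033 clock 3.05 tcp [493.4 221.3 230.8] [-1.80e+02  1.00e-01  6.12e+01] F [-0.2 -0.2  0. ] T [-0.06 -0.02 -0.04] gap 85.4 gf 0.0
[[257.44055084 204.00192709]
 [311.14014423 233.74022092]
 [314.42056738 156.94288491]]
194 123
```

View pics/w3c.png

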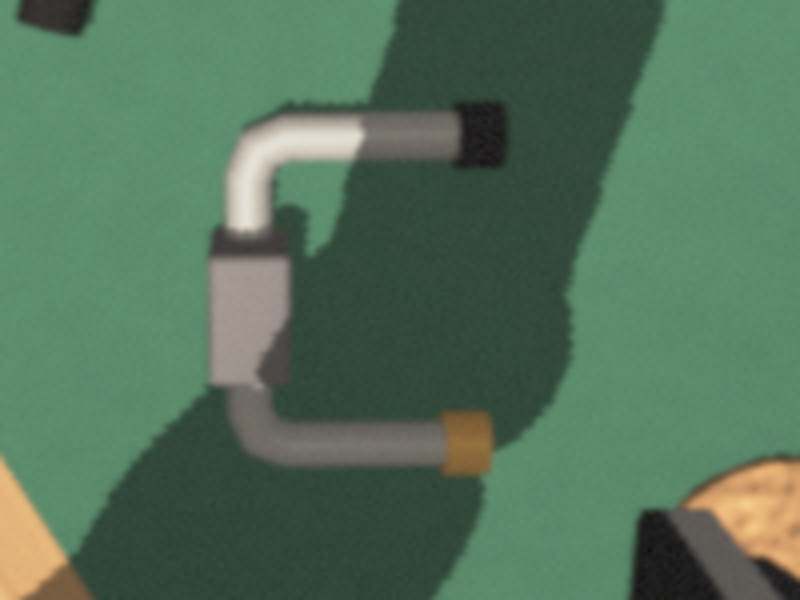

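The crop shows the spout block at frame pixel (256.5,203), black collar (314,156.5) and brass collar (311,234). That is within about 1 mm of the earlier fit, so I'm going down.

Emit:
carry_out --grip '[-0.2,-0.2,-0.2,-0.2,-0.2]' --pt "-0.2 0.014 0.1" --pt "-0.2 0.014 0.3" --pt "-0.2 0.014 0.5" --pt "-0.2 0.014 0.68" --pt "-0.2 0.014 0.7" --twist '[-0.003,-0.003,-0.003,-0.003,-0.003]'

```text
clock: 3.68
tcp_pos: [471.0, 176.0, 54.6]
tcp_rot: [-179.9, 0.3, 61.8]
wrist_force: [0.0, 0.2, 0.1]
finger_gap: 51.2
grasp_force: 0.0
```

```bash
python3 - <<'E'
from h import *
r.grab_frame("side")
to(472.6,175.2,6,61.8)
E
```

```text
linear [-0.0044  0.0057  0.1984] twist 0.0003 clock 3.725 tcp [472.  177.   55.6] [-179.9    0.2   61.9] F [ 0.1  0.1 -0.4] T [ 0.04  0.04 -0.  ] gap 51.2 gf 0.0
```

Emit:
carry_out --grip '[-0.2,-0.2,0.6,0.6,0.6]' --pt "-0.004 0.006 0.12" --pt "-0.004 0.006 0.197" --pt "-0.004 0.006 0.197" --pt "-0.004 0.006 0.197" --pt "-0.004 0.006 0.197" --twist '[0,0,0,0,0]' --squeeze 40

```text
clock: 4.35
tcp_pos: [473.4, 177.9, 9.2]
tcp_rot: [179.9, -0.1, 62.0]
wrist_force: [-2.4, 0.7, 8.3]
finger_gap: 17.0
grasp_force: 4.0
```

```bash
python3 - <<'E'
from h import *
to(520,50,230,61.8)
E
```

```text
linear [-0.3624  0.4054 -0.8836] twist 0.0011 clock 4.35 tcp [473.4 177.9   9.2] [ 1.799e+02 -1.000e-01  6.200e+01] F [-2.4  0.7  8.3] T [0.21 0.61 0.  ] gap 17.0 gf 4.0
```

```bash
python3 - <<'E'
from h import *
import cv2
a=r.grab_frame("wrist");b=r.grab_frame("side")
to(473,175,5,61.8)
cv2.imwrite("pics/g1.png",np.hstack([cv2.resize(a[150:384,150:400],(400,374)),cv2.resize(b[190:290,190:297],(400,374),interpolation=cv2.INTER_CUBIC)]))
E
```

```text
linear [-0.0109  0.0037  0.0167] twist 0.0011 clock 4.45 tcp [473.5 177.8   9.2] [ 1.799e+02 -1.000e-01  6.200e+01] F [-3.   0.9  7.1] T [0.17 0.67 0.01] gap 16.8 gf 3.9
```

View pics/g1.png

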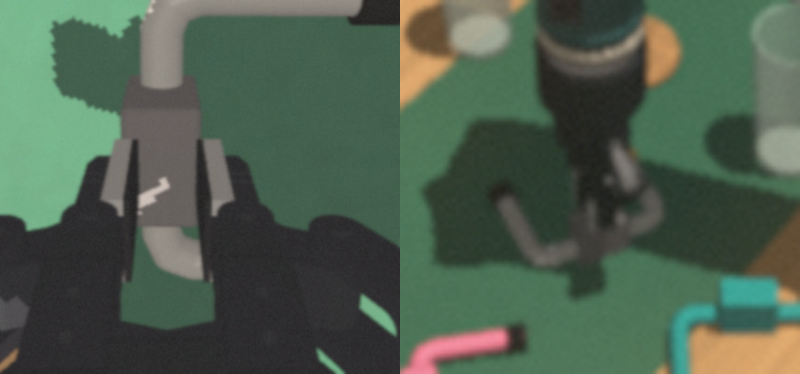

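The left half shows the block between the finger pads; the right half shows the spout still lying flat. The fingers have stopped at my 0.6 closure target with little force, so I'll close fully.

Emit:
carry_out --grip '[1,1,1,1,1]' --pt "0 0 -0.01" --pt "0 0 -0.01" --pt "0 0 -0.01" --pt "0 0 -0.01" --pt "0 0 -0.01" --twist '[0,0,0,0,0]' --squeeze 40

```text
clock: 5.08
tcp_pos: [473.0, 177.0, 9.6]
tcp_rot: [-180.0, 0.0, 62.0]
wrist_force: [-0.3, 0.1, 0.5]
finger_gap: 0.1
grasp_force: 0.0
```

```bash
python3 - <<'E'
from h import *
import cv2
a=r.grab_frame("wrist");b=r.grab_frame("side");c=r.grab_frame("scene")
to(473,175,5,61.8)
print("expected wrist px of block top, tcp:",proj("wrist",[[472.6,175.2,36],[473,177,9.6]]))
cv2.imwrite("pics/g2.png",np.vstack([np.hstack([cv2.resize(a,(400,300)),cv2.resize(b[200:275,195:295],(400,300),interpolation=cv2.INTER_CUBIC)]),np.hstack([cv2.resize(c[140:215,255:355],(400,300),interpolation=cv2.INTER_CUBIC),cv2.resize(a[170:320,130:330],(400,300))])]))
E
```

```text
linear [-0.0073  0.0038  0.0185] twist 0.001 clock 5.225 tcp [473.  177.1   9.6] [-180.    0.   62.] F [-0.  -0.1 -0.3] T [0.03 0.05 0.01] gap -0.0 gf 0.0
expected wrist px of block top, tcp: [[254.84447873 255.68713389]
 [253.8769132  230.5563166 ]]
```

View pics/g2.png

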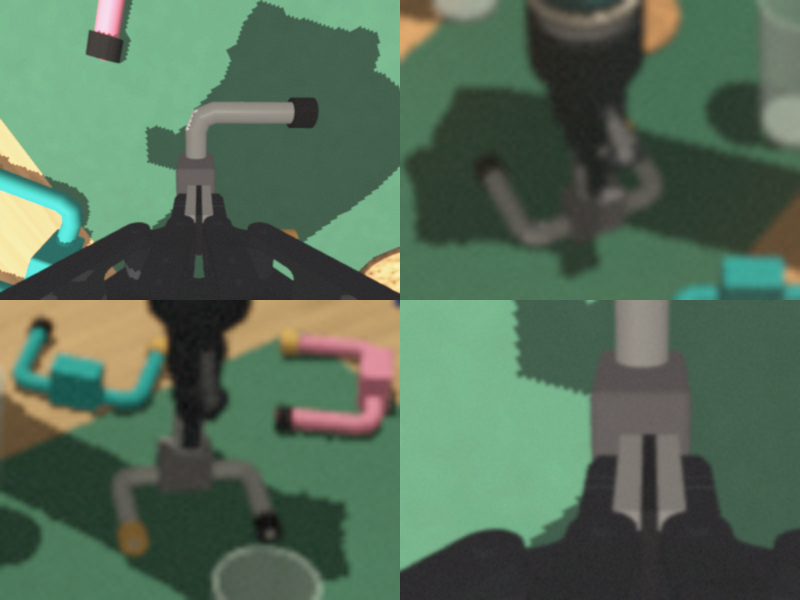

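```bash
python3 - <<'E'
from h import *
p=[472.6,175.2,np.radians(61.8)]
print("block top +20/-20, bottom +20",proj("wrist",place(p,[[20,0,36],[20,0,0],[-20,0,36],[20,12,36],[20,-12,36]])).round())
s=r.get_state();q=[*s['tcp_pos'][:2],np.radians(s['tcp_rot'][2])]
for z in(9.6,20,36,50): print(z,proj("wrist",place(q,[[0,0,z],[11,0,z],[-11,0,z]])).round()[:,1])
print(s['qpos'].round(1))
E
```

```text
block top +20/-20, bottom +20 [[255. 217.]
 [255. 194.]
 [255. 292.]
 [229. 217.]
 [281. 217.]]
9.6 [230. 212. 248.]
20 [238. 219. 257.]
36 [252. 231. 273.]
50 [267. 244. 289.]
[-17.   37.3 -11.7 126.7  23.4  18.  -76.8]
```

The wrist view shows the shut fingers standing on the block's top face (finger ends at row 237, against 216 for its front edge). The scene view agrees: the block is fully exposed below the fingers. The true fingertips therefore sit about 27 mm behind the reported TCP. I'll open, go lower in steps and watch the force.

Emit:
carry_out --grip '[-0.2,-0.2,-0.2,-0.2,-0.2]' --pt "-0.007 0.004 -0.04" --pt "-0.007 0.004 -0.04" --pt "-0.007 0.004 -0.02" --pt "-0.007 0.004 0.02" --pt "-0.007 0.004 0.06" --twist '[0,0,0,0,0]'

```text
clock: 5.85
tcp_pos: [472.9, 175.0, -6.2]
tcp_rot: [-180.0, 0.0, 62.0]
wrist_force: [0.8, 0.2, 0.7]
finger_gap: 51.3
grasp_force: 0.0
```

```bash
python3 - <<'E'
from h import *
to(473,175.2,-12,61.8)
E
```

```text
linear [ 0.0009 -0.      0.0232] twist 0.0011 clock 5.85 tcp [472.9 175.   -6.2] [-180.    0.   62.] F [0.8 0.2 0.7] T [-0.03  0.02 -0.03] gap 51.3 gf 0.0
```

Emit:
carry_out --grip '[-0.2,-0.2,-0.2,-0.2,-0.2]' --pt "0 0 0.02" --pt "0 0 0.04" --pt "0 0 0.04" --pt "0 0 0.05" --pt "0 0 0.05" --twist '[0,0,0,0,0]'

```text
clock: 6.48
tcp_pos: [473.2, 175.1, -17.7]
tcp_rot: [180.0, -0.0, 62.0]
wrist_force: [-1.4, 0.5, 0.4]
finger_gap: 51.4
grasp_force: 0.0
```

Emit:
carry_out --grip '[0.2,0.4,1,1,1]' --pt "0 0 0" --pt "0 0 0" --pt "0 0 0" --pt "0 0 0" --pt "0 0 0" --twist '[0,0,0,0,0]' --squeeze 40

```text
clock: 7.1
tcp_pos: [472.5, 175.3, -17.5]
tcp_rot: [-180.0, 0.0, 62.0]
wrist_force: [-2.8, 0.5, 4.7]
finger_gap: 23.1
grasp_force: 40.3
```

Grasped: gap 23 mm at 40 N. Next I lift and carry it over to the cradle.

Emit:
carry_out --grip '[1,1,1,1,1]' --pt "0 0 -0.15" --pt "0 0 -0.35" --pt "0 0 -0.55" --pt "0 0 -0.75" --pt "0 0 -0.75" --twist '[0,0,0,0,0]'

```text
clock: 7.72
tcp_pos: [476.2, 175.9, 173.1]
tcp_rot: [179.7, -0.4, 61.9]
wrist_force: [-0.6, 0.3, -3.3]
finger_gap: 23.5
grasp_force: 40.1
```

```bash
python3 - <<'E'
from h import *
to(470,-70,170,62)
to(423,-325,170,76.3)
E
```

```text
linear [-0.8796  0.4414  0.0094] twist -0.0005 clock 7.725 tcp [476.2 175.9 173.1] [179.7  -0.4  61.9] F [-0.6  0.3 -3.3] T [ 0.09  0.04 -0.04] gap 23.5 gf 40.1
linear [-1.8679  0.7558  0.0049] twist -0.0799 clock 7.725 tcp [476.2 175.9 173.1] [179.7  -0.4  61.9] F [-0.6  0.3 -3.3] T [ 0.09  0.04 -0.04] gap 23.5 gf 40.1
```

Emit:
carry_out --grip '[1,1,1,1,1]' --pt "-0.18 0.08 0" --pt "-0.37 0.15 0" --pt "-0.56 0.23 0" --pt "-0.75 0.3 0" --pt "-0.93 0.38 0" --twist '[0,0,0,0,0]'

```text
clock: 8.35
tcp_pos: [445.8, -76.8, 168.1]
tcp_rot: [-179.8, 0.1, 62.0]
wrist_force: [0.8, 1.1, -1.7]
finger_gap: 23.0
grasp_force: 40.1
```

Emit:
carry_out --grip '[1,1,1,1,1]' --pt "-0.18 0.08 0" --pt "-0.37 0.15 0" --pt "-0.56 0.23 0" --pt "-0.75 0.3 0" --pt "-0.93 0.38 0" --twist '[-0.03,-0.06,-0.08,-0.08,-0.08]'

```text
clock: 8.98
tcp_pos: [420.3, -326.1, 167.8]
tcp_rot: [-179.8, -0.1, 76.3]
wrist_force: [1.7, -0.5, -2.5]
finger_gap: 23.8
grasp_force: 40.1
```

```bash
python3 - <<'E'
from h import *
for i in range(3): r.grab_frame("scene")
to(423,-325,80,76.3)
E
```

```text
linear [0.015  0.0092 0.3509] twist -0.0018 clock 9.125 tcp [ 420.1 -328.1  167.7] [-179.8    0.    76. ] F [ 0.2  0.3 -1.3] T [ 0.05  0.07 -0.03] gap 23.5 gf 40.1
```

Emit:
carry_out --grip '[1,1,1,1,1]' --pt "0.015 0.01 0.1" --pt "0.015 0.01 0.25" --pt "0.015 0.01 0.35" --pt "0.015 0.01 0.38" --pt "0.015 0.01 0.38" --twist '[-0.002,-0.002,-0.002,-0.002,-0.002]' --squeeze 20

```text
clock: 9.75
tcp_pos: [425.5, -320.6, 74.2]
tcp_rot: [-179.9, -0.0, 76.8]
wrist_force: [-0.9, -0.5, -2.0]
finger_gap: 23.4
grasp_force: 40.1
```

Emit:
carry_out --grip '[1,1,1,1,1]' --pt "0 0 0.01" --pt "0 0 0.02" --pt "0 0 0.03" --pt "0 0 0.04" --pt "0 0 0.05" --twist '[0,0,0,0,0]'

```text
clock: 10.38
tcp_pos: [425.7, -321.7, 62.1]
tcp_rot: [180.0, 0.0, 76.7]
wrist_force: [-0.1, -0.2, -2.0]
finger_gap: 23.4
grasp_force: 40.1
```

Emit:
carry_out --grip '[0.9,0.9,0.9,0.9,0.9]' --pt "0 0 0.01" --pt "0 0 0.02" --pt "0 0 0.03" --pt "0 0 0.04" --pt "0 0 0.05" --twist '[0,0,0,0,0]' --squeeze 20

```text
clock: 11.0
tcp_pos: [424.8, -324.9, 50.9]
tcp_rot: [180.0, 0.2, 76.6]
wrist_force: [-4.8, -4.5, 8.9]
finger_gap: 23.4
grasp_force: 42.6
```

Emit:
carry_out --grip '[0.9,0.9,0.9,0.9,0.9]' --pt "0.005 0 0.01" --pt "0.005 0 0.02" --pt "0.01 0 0.03" --pt "0.01 0 0.04" --pt "0.01 0 0.05" --twist '[0,0,0,0,0]' --squeeze 20

```text
clock: 11.62
tcp_pos: [424.4, -325.5, 38.6]
tcp_rot: [180.0, 0.4, 76.4]
wrist_force: [-5.8, -9.9, 8.8]
finger_gap: 23.5
grasp_force: 45.6
```

```bash
python3 - <<'E'
from h import *
import cv2
to(425,-322,40,76.3)
ims=[r.grab_frame(n) for n in("scene","side","wrist")]
t=[proj(n,[[430,-310,90]])[0] for n in("scene","side")];print(t)
C=[]
for im,q in zip(ims,t):
    x,y=(q-[50,50]).astype(int).clip(0,[412,284]);print(x,y);C.append(cv2.resize(im[y:y+100,x:x+100],(400,400),interpolation=cv2.INTER_CUBIC))
cv2.imwrite("pics/t1.png",np.hstack(C))
E
```

```text
linear [ 0.0143 -0.0011 -0.0056] twist 0.0006 clock 11.625 tcp [ 424.4 -325.5   38.6] [180.    0.4  76.4] F [-5.8 -9.9  8.8] T [-1.47  0.82 -0.13] gap 23.5 gf 45.6
[array([142.23012678, 219.86307011]), array([342.34962721, 150.3048569 ])]
92 169
292 100
```

View pics/t1.png

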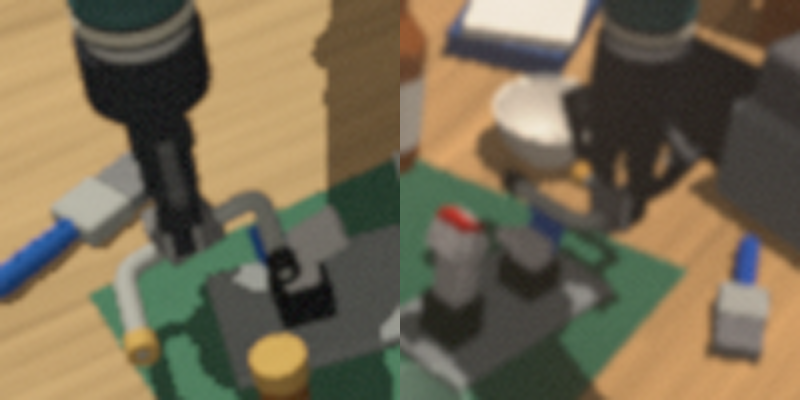

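The view shows the spout tilting in the grip: brass collar low at about scene (127.5,255), black collar raised over the hood at about (163,236). I'll fit the tilt from those.

```bash
cat >> h.py <<'E'
CR=[478,-233,np.radians(76.3)]
def tolocal(P,C=CR):
    c,s=np.cos(C[2]),np.sin(C[2]);d=np.atleast_2d(P)-[C[0],C[1],0]
    return np.c_[c*d[:,0]+s*d[:,1],-s*d[:,0]+c*d[:,1],d[:,2]]
def spout(T,yaw,psi,L,c=6.,dx=0.,dz=0.):
    # L: points in spout axes rel block centre; psi black-up about pads' axis; pivot c above block centre
    L=np.atleast_2d(np.array(L,float))-[0,0,c]
    x=np.cos(psi)*L[:,0]-np.sin(psi)*L[:,2]+dx; z=np.sin(psi)*L[:,0]+np.cos(psi)*L[:,2]
    return place([T[0],T[1],np.radians(yaw)],np.c_[x,L[:,1],z+T[2]+35.5+c+dz])
BR,BK=[-50,-69,-8],[50,-69,-8]
def tilt(obs,T,yaw):
    Cs={n:r.calibration(n) for n,_,_ in obs}
    f=lambda p:np.r_[np.ravel([proj(n,spout(T,yaw,p[0],L,6.,p[1],p[2]),Cs[n])[0]-px for n,L,px in obs]),p[1:]*.1]
    q=least_squares(f,[.4,0,0]);print("psi",np.degrees(q.x[0]).round(1),"dx,dz",q.x[1:].round(1),q.fun.round(1));return q.x
E
python3 - <<'E'
from h import *
s=r.get_state();T,yaw=s['tcp_pos'],s['tcp_rot'][2]
p=tilt([("scene",BR,(127.5,255.2)),("scene",BK,(163.2,236))],T,yaw)
for L in([0,0,0],[-50,-38,-8],[50,-38,-8]): print(tolocal(spout(T,yaw,p[0],L,6,p[1],p[2])).round(1))
to(*T,76.3)
E
```

```text
psi 19.7 dx,dz [ 2.4 -0.5] [-0.2  0.2  0.1 -0.2  0.2 -0.1]
[[-98.1  30.2  73.7]]
[[-142.4   -7.9   49.3]]
[[-48.3  -7.7  83.1]]
linear [0. 0. 0.] twist 0.0006 clock 11.775 tcp [ 424.4 -325.5   38.4] [-180.     0.4   76.4] F [-6.  -9.2  6. ] T [-1.58  0.9  -0.11] gap 23.5 gf 45.4
```

Emit:
carry_out --grip '[0.9,0.9,0.9,0.9,0.9]' --pt "0.003 0 0.01" --pt "0.006 0 0.02" --pt "0.009 0 0.03" --pt "0.012 0 0.04" --pt "0.014 0 0.045" --twist '[0,0,0,0,0]'

```text
clock: 12.4
tcp_pos: [424.7, -323.8, 27.4]
tcp_rot: [-180.0, 0.5, 76.3]
wrist_force: [-6.7, -12.6, 9.2]
finger_gap: 23.4
grasp_force: 50.0
```

Emit:
carry_out --grip '[0.9,0.9,0.9,0.9,0.9]' --pt "0.004 0 0.01" --pt "0.008 0 0.02" --pt "0.012 0 0.028" --pt "0.015 0 0.034" --pt "0.016 0 0.034" --twist '[0,0,0,0,0]'

```text
clock: 13.02
tcp_pos: [426.4, -319.8, 18.9]
tcp_rot: [179.9, 0.5, 76.3]
wrist_force: [-5.2, -12.8, 6.7]
finger_gap: 23.3
grasp_force: 53.5
```

```bash
cat >> h.py <<'E'
import cv2
def brass(n,T,yaw,psi=.7,save=None):
    im=r.grab_frame(n);hsv=cv2.cvtColor(im,cv2.COLOR_BGR2HSV)
    q=proj(n,spout(T,yaw,psi,BR))[0].astype(int);x0,y0=q-22;x1,y1=q+22
    m=cv2.inRange(hsv[y0:y1,x0:x1],(12,110,70),(28,255,255))
    k,l,st,ce=cv2.connectedComponentsWithStats(m)
    print(n,"pred",q,[(st[i,4],(ce[i]+[x0,y0]).round(1)) for i in range(1,k) if st[i,4]>15])
    if save: cv2.imwrite(save,im)
E
python3 - <<'E'
from h import *
s=r.get_state();T,yaw=s['tcp_pos'],s['tcp_rot'][2]
brass("scene",T,yaw,.7,"pics/t2.png");brass("side",T,yaw,.7)
to(*T,76.3)
E
```

```text
scene pred [136 262] [(np.int32(202), array([122.1, 265.3])), (np.int32(41), array([155.9, 259.8])), (np.int32(57), array([136.2, 261.8])), (np.int32(39), array([155.2, 279.7]))]
side pred [332 153] [(np.int32(203), array([320.8, 141.7])), (np.int32(17), array([344.8, 148.3])), (np.int32(25), array([351.9, 158.2]))]
linear [0.0001 0.0001 0.    ] twist -0.0002 clock 13.125 tcp [ 426.3 -319.9   18.9] [179.9   0.5  76.3] F [ -5.9 -12.8   6.9] T [-1.96  0.86 -0.18] gap 22.9 gf 53.4
```

Emit:
carry_out --grip '[0.9,0.9,0.9,0.9,0.9]' --pt "0 0 -0.06" --pt "0 0 -0.2" --pt "0 0 -0.36" --pt "0 0 -0.52" --pt "0 0 -0.52" --twist '[0,0,0,0,0]'

```text
clock: 13.75
tcp_pos: [430.6, -312.3, 150.5]
tcp_rot: [179.6, 0.1, 76.8]
wrist_force: [0.2, -0.3, -2.1]
finger_gap: 23.1
grasp_force: 52.0
```

```bash
python3 - <<'E'
from h import *
r.grab_frame("wrist");r.grab_frame("wrist")
s=r.get_state();T,yaw=s['tcp_pos'],s['tcp_rot'][2]
brass("scene",T,yaw,.7,"pics/t2.png");brass("side",T,yaw,.7,"pics/t3.png")
print(proj("scene",spout(T,yaw,.7,BK)),proj("side",spout(T,yaw,.7,BK)))
to(*T,76.3)
for n,f in(("scene","t2"),("side","t3")):   # dark blob of the black collar
    im=cv2.imread(f"pics/{f}.png").max(2);q=proj(n,spout(T,yaw,.7,BK))[0].astype(int);x0,y0=q-14
    k,l,st,ce=cv2.connectedComponentsWithStats((im[y0:y0+28,x0:x0+28]<45).astype(np.uint8))
    print(n,[(st[i,4],(ce[i]+[x0,y0]).round(1)) for i in range(1,k) if st[i,4]>10])
E
```

```text
scene pred [131 224] [(np.int32(58), array([114.8, 206. ])), (np.int32(555), array([131.6, 224.5]))]
side pred [335 123] [(np.int32(45), array([337.9, 115.7])), (np.int32(376), array([334.7, 137.3]))]
[[160.15707974 196.53457703]] [[321.56617372 115.47641605]]
linear [-0.0003  0.0037 -0.0049] twist 0.0026 clock 13.95 tcp [ 426.8 -311.   146.2] [-1.798e+02 -1.000e-01  7.680e+01] F [-0.7  0.8 -2.8] T [ 0.01  0.06 -0.  ] gap 23.5 gf 52.0
scene [(np.int32(34), array([158.5, 194.2]))]
side []
```

```bash
cat >> h.py <<'E'
c25,s25=np.cos(np.radians(25)),np.sin(np.radians(25))
def seat(u,w,h,y=0.): return place(CR,[[-45+u*c25-w*s25,y,64+h+u*s25+w*c25]])[0]
def tcp_for(u,w,h,psi,dx=0,dz=0,y=0.):
    # reported TCP that puts brass_end at (u,w)
    b=spout([0,0,0],76.3,psi,[-50,-38,-8],6.,dx,dz)[0]
    return seat(u,w,h,y)-b
E
python3 - <<'E'
from h import *
for u,w,h,psi in((22,40,8,.71),(22,0,3,.71),(0,0,3,.71),(0,0,3,.436)): print(tcp_for(u,w,h,psi).round(1))
to(*tcp_for(22,45,8,.71),76.3)
E
```

```text
[ 438.  -236.8  119.3]
[ 442.  -220.4   78. ]
[ 437.2 -239.7   68.7]
[ 439.8 -229.4   59.3]
linear [ 0.2904 -0.0243  0.0899] twist 0.0026 clock 13.95 tcp [ 426.8 -311.   146.2] [-1.798e+02 -1.000e-01  7.680e+01] F [-0.7  0.8 -2.8] T [ 0.01  0.06 -0.  ] gap 23.5 gf 52.0
```

Emit:
carry_out --grip '[0.9,0.9,0.9,0.9,0.9]' --pt "0.1 -0.028 0.02" --pt "0.22 -0.028 0.05" --pt "0.34 -0.028 0.08" --pt "0.367 -0.028 0.1" --pt "0.367 -0.028 0.1" --twist '[0.003,0.003,0.003,0.003,0.003]'

```text
clock: 14.58
tcp_pos: [441.4, -220.7, 121.4]
tcp_rot: [-179.8, -0.0, 76.3]
wrist_force: [-0.3, -0.4, -2.5]
finger_gap: 23.4
grasp_force: 51.9
```

```bash
python3 - <<'E'
from h import *
r.grab_frame("wrist");r.grab_frame("wrist")
s=r.get_state();T,yaw=s['tcp_pos'],s['tcp_rot'][2]
C=[]
for n in("scene","side"):
    im=r.grab_frame(n);q=proj(n,spout(T,yaw,.71,[0,-38,-8]))[0];x,y=(q-50).astype(int)
    print(n,x,y,proj(n,spout(T,yaw,.71,[BR,BK])).round(1).tolist())
    C.append(cv2.resize(im[y:y+100,x:x+100],(400,400),interpolation=cv2.INTER_CUBIC))
cv2.imwrite("pics/t4.png",np.hstack(C)); np.save("T4.npy",np.r_[T,yaw]); to(442,-220.4,90,76.3)
E
```

```text
scene 130 149 [[169.3, 220.9], [197.4, 193.6]]
side 267 92 [[317.6, 141.4], [302.3, 133.5]]
linear [ 0.0078 -0.002   0.1299] twist -0.0012 clock 14.775 tcp [ 442.  -222.4  122.5] [180.    0.   76.1] F [ 0.  -0.9 -1. ] T [-0.05  0.05  0.01] gap 23.4 gf 51.9
```

View pics/t4.png

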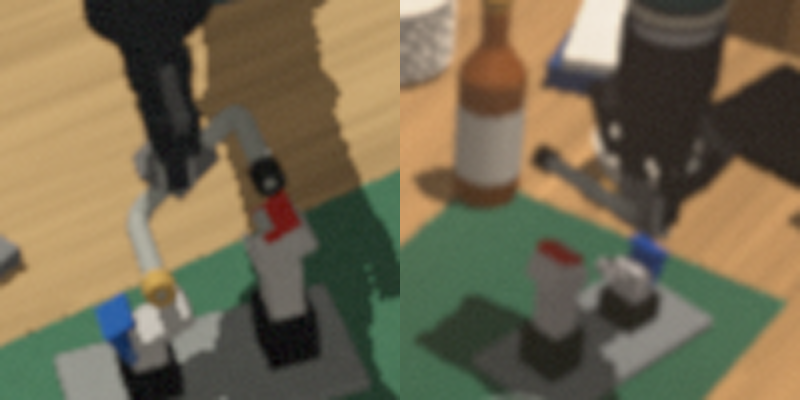

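The scene view shows the tilted spout above the cradle, brass collar at frame (169.8,221.5) and black at (196.8,193). That matches the tilt model (about 41°) to within 1 px. Next I'll go down and feel for the low notch floor.

Emit:
carry_out --grip '[0.9,0.9,0.9,0.9,0.9]' --pt "0.008 -0.002 0.04" --pt "0.008 -0.002 0.08" --pt "0.008 -0.002 0.1" --pt "0.008 -0.002 0.12" --pt "0.008 -0.002 0.13" --twist '[-0.001,-0.001,-0.001,-0.001,-0.001]'

```text
clock: 15.4
tcp_pos: [442.2, -218.8, 89.6]
tcp_rot: [-180.0, -0.0, 76.4]
wrist_force: [0.1, -0.7, -1.6]
finger_gap: 23.5
grasp_force: 52.0
```

Emit:
carry_out --grip '[0.9,0.9,0.9,0.9,0.9]' --pt "0 0 0.005" --pt "0 0 0.01" --pt "0 0 0.014" --pt "0 0 0.018" --pt "0 0 0.02" --twist '[0,0,0,0,0]'

```text
clock: 16.02
tcp_pos: [442.3, -219.0, 85.0]
tcp_rot: [180.0, 0.0, 76.4]
wrist_force: [0.0, -0.8, -1.7]
finger_gap: 23.5
grasp_force: 52.0
```

Emit:
carry_out --grip '[0.9,0.9,0.9,0.9,0.9]' --pt "0 0 0.005" --pt "0 0 0.01" --pt "0 0 0.014" --pt "0 0 0.018" --pt "0 0 0.02" --twist '[0,0,0,0,0]'

```text
clock: 16.65
tcp_pos: [442.2, -218.9, 79.9]
tcp_rot: [-180.0, -0.0, 76.4]
wrist_force: [-0.5, -0.5, -2.6]
finger_gap: 23.1
grasp_force: 52.0
```

Emit:
carry_out --grip '[0.9,0.9,0.9,0.9,0.9]' --pt "0 0 0.004" --pt "0 0 0.008" --pt "0 0 0.01" --pt "0 0 0.012" --pt "0 0 0.012" --twist '[0,0,0,0,0]'

```text
clock: 17.27
tcp_pos: [442.3, -219.0, 77.2]
tcp_rot: [180.0, 0.0, 76.4]
wrist_force: [-0.1, 0.4, 1.5]
finger_gap: 23.4
grasp_force: 52.5
```

Floor contact at z = 77, so h is about 2 mm. Next I'll slide down along the slope under the hood.

Emit:
carry_out --grip '[0.9,0.9,0.9,0.9,0.9]' --pt "-0.014 0 0.0065" --pt "-0.028 0 0.013" --pt "-0.042 0 0.02" --pt "-0.056 0 0.026" --pt "-0.066 0 0.031" --twist '[0,0,0,0,0]'

```text
clock: 17.9
tcp_pos: [438.6, -235.3, 69.3]
tcp_rot: [180.0, 0.0, 76.4]
wrist_force: [-0.2, 0.3, 4.6]
finger_gap: 23.2
grasp_force: 52.8
```

```bash
python3 - <<'E'
from h import *
to(*tcp_for(0,0,2,.715),76.3)
E
```

```text
linear [-0.0193 -0.0012  0.0056] twist 0.0004 clock 17.9 tcp [ 438.6 -235.3   69.3] [180.    0.   76.4] F [-0.2  0.3  4.6] T [ 0.05 -0.11  0.04] gap 23.2 gf 52.8
```

Emit:
carry_out --grip '[0.9,0.9,0.9,0.9,0.9]' --pt "-0.008 0 0.003" --pt "-0.014 0 0.005" --pt "-0.02 0 0.008" --pt "-0.026 0 0.01" --pt "-0.03 0 0.012" --twist '[0,0,0,0,0]'

```text
clock: 18.52
tcp_pos: [437.4, -238.2, 67.8]
tcp_rot: [180.0, -0.2, 76.7]
wrist_force: [-3.7, 12.1, 25.5]
finger_gap: 23.6
grasp_force: 55.4
```

Emit:
carry_out --grip '[0.9,0.9,0.9,0.9,0.9]' --pt "0.006 0 0" --pt "0.012 0 0.004" --pt "0.017 0 0.009" --pt "0.022 0 0.014" --pt "0.026 0 0.018" --twist '[0,0,0,0,0]' --squeeze 30

```text
clock: 19.15
tcp_pos: [438.5, -234.4, 64.3]
tcp_rot: [180.0, 0.0, 76.5]
wrist_force: [-3.9, 8.2, 27.6]
finger_gap: 23.4
grasp_force: 56.2
```

```bash
cat >> h.py <<'E'
def blob(n,q,R,test):
    im=r.grab_frame(n);x0,y0=np.round(q).astype(int)-R
    m=test(im[y0:y0+2*R+1,x0:x0+2*R+1])
    k,l,st,ce=cv2.connectedComponentsWithStats(m.astype(np.uint8))
    return [(int(st[i,4]),(ce[i]+[x0,y0]).round(1).tolist()) for i in range(1,k) if st[i,4]>8]
brassy=lambda a:cv2.inRange(cv2.cvtColor(a,cv2.COLOR_BGR2HSV),(12,110,70),(28,255,255))>0
dark=lambda a:a.max(2)<50
def look():
    s=r.get_state();T,yaw=s['tcp_pos'],s['tcp_rot'][2]
    for a in(42,34,25): print(a,proj("scene",spout(T,yaw,np.radians(a),[BR,BK])).round(1).tolist())
    q=proj("scene",spout(T,yaw,np.radians(35),[BR,BK]))
    print("brass",blob("scene",q[0],10,brassy),"black",blob("scene",q[1],13,dark))
    print("seats",proj("scene",[seat(0,0,2,-31),seat(99.3,0,2,-31)]).round(1).tolist())
    to(*T,76.3)
E
python3 -c "from h import *; look()"
```

```text
42 [[167.6, 238.6], [194.1, 211.9]]
34 [[165.1, 238.0], [195.3, 213.6]]
25 [[162.5, 237.0], [196.4, 215.7]]
brass [(62, [165.6, 238.0])] black [(46, [193.9, 211.6]), (19, [193.6, 223.8])]
seats [[164.7, 238.1], [198.2, 217.1]]
linear [-0.0005 -0.     -0.0005] twist 0.0013 clock 19.25 tcp [ 438.6 -234.3   64.2] [180.    0.   76.5] F [-4.8  7.4 27.3] T [0.63 0.66 0.05] gap 23.7 gf 56.2
```

Emit:
carry_out --grip '[0.9,0.9,0.9,0.9,0.9]' --pt "0.004 0 0.006" --pt "0.008 0 0.012" --pt "0.012 0 0.018" --pt "0.016 0 0.022" --pt "0.018 0 0.024" --twist '[0,0,0,0,0]'

```text
clock: 19.88
tcp_pos: [439.8, -230.2, 58.8]
tcp_rot: [179.9, 0.1, 76.5]
wrist_force: [-4.3, 7.0, 27.2]
finger_gap: 23.2
grasp_force: 57.1
```

```bash
python3 -c "from h import *; look()"
```

```text
42 [[169.6, 239.7], [196.0, 213.1]]
34 [[167.1, 239.1], [197.2, 214.8]]
25 [[164.6, 238.1], [198.2, 216.9]]
brass [(59, [165.6, 238.0])] black [(48, [196.4, 213.8]), (23, [194.0, 225.1]), (11, [206.6, 227.1])]
seats [[164.7, 238.1], [198.2, 217.1]]
linear [-0.0004 -0.0002 -0.0008] twist 0.0014 clock 19.975 tcp [ 439.8 -230.1   58.6] [179.9   0.   76.5] F [-6.3  7.5 32.1] T [0.49 0.61 0.12] gap 23.4 gf 57.5
```

Emit:
carry_out --grip '[0.9,0.9,0.9,0.9,0.9]' --pt "0.002 0 0.005" --pt "0.004 0 0.01" --pt "0.006 0 0.015" --pt "0.008 0 0.02" --pt "0.009 0 0.024" --twist '[0,0,0,0,0]'

```text
clock: 20.6
tcp_pos: [440.6, -227.0, 53.6]
tcp_rot: [179.9, 0.0, 76.6]
wrist_force: [-10.0, 9.5, 52.8]
finger_gap: 23.4
grasp_force: 60.6
```

```bash
python3 -c "from h import *; look()"
```

```text
42 [[171.1, 240.8], [197.5, 214.3]]
34 [[168.7, 240.2], [198.7, 216.0]]
25 [[166.2, 239.3], [199.7, 218.0]]
brass [(63, [165.6, 238.0])] black [(43, [199.1, 215.9]), (50, [198.9, 226.9])]
seats [[164.7, 238.1], [198.2, 217.1]]
linear [ 0.     -0.0003  0.0002] twist 0.0017 clock 20.7 tcp [ 440.7 -227.    53.7] [179.9   0.   76.6] F [-7.9  9.8 44.6] T [1.33 0.81 0.14] gap 23.6 gf 59.5
```

Emit:
carry_out --grip '[0.9,0.9,0.9,0.9,0.9]' --pt "0.001 0 0.005" --pt "0.002 0 0.01" --pt "0.003 0 0.014" --pt "0.004 0 0.016" --pt "0.004 0 0.016" --twist '[0,0,0,0,0]'

```text
clock: 21.32
tcp_pos: [440.5, -226.9, 52.9]
tcp_rot: [179.8, 0.2, 76.5]
wrist_force: [-17.1, 11.4, 78.3]
finger_gap: 23.0
grasp_force: 68.7
```

```bash
python3 -c "from h import *; look()"
```

```text
42 [[171.1, 240.9], [197.5, 214.5]]
34 [[168.7, 240.4], [198.7, 216.2]]
25 [[166.1, 239.4], [199.7, 218.3]]
brass [(61, [165.6, 238.0])] black [(42, [199.0, 215.7]), (47, [199.2, 227.1])]
seats [[164.7, 238.1], [198.2, 217.1]]
linear [0. 0. 0.] twist 0.0011 clock 21.425 tcp [ 440.5 -226.9   52.9] [179.8   0.2  76.5] F [-17.2  11.9  78.2] T [ 1.74  1.88 -0.  ] gap 23.3 gf 68.6
```

```bash
cat >> h.py <<'E'
def red(im,x0,y0,x1,y1):
    a=im[y0:y1,x0:x1].astype(int);m=(a[...,2]-np.maximum(a[...,1],a[...,0])>70)
    y,x=np.nonzero(m);return len(x),(x.mean()+x0).round(2),(y.mean()+y0).round(2),x.min()+x0,x.max()+x0,y.min()+y0,y.max()+y0
def reds(pre=None):
    for n,b,f in(("scene",(188,192,212,215),"scene0"),("side",(295,148,318,166),"side0")):
        try: print(n,"then",red(cv2.imread(f"pics/{f}.png"),*b),"now",red(r.grab_frame(n),*b))
        except Exception as e: print(n,e)
E
python3 -c "
from h import *; reds()
print(proj('scene',[seat(99.3,15,2),seat(99.3+6,15,2)]),proj('side',[seat(99.3,15,2),seat(99.3+6,15,2)]))"
```

```text
scene then (61, np.float64(199.61), np.float64(201.95), np.int64(196), np.int64(203), np.int64(197), np.int64(208)) now (42, np.float64(200.05), np.float64(202.43), np.int64(197), np.int64(203), np.int64(198), np.int64(208))
side zero-size array to reduction operation minimum which has no identity
[[191.96909911 205.88195498]
 [193.97641457 204.62073396]] [[310.24175299 153.57376161]
 [309.08448741 153.61317441]]h.py:69: RuntimeWarning: Mean of empty slice.
  y,x=np.nonzero(m);return len(x),(x.mean()+x0).round(2),(y.mean()+y0).round(2),x.min()+x0,x.max()+x0,y.min()+y0,y.max()+y0
  ret = ret.dtype.type(ret / rcount)
```

Emit:
carry_out --grip '[0.9,0.9,0.9,0.9,0.9]' --pt "0 0 -0.008" --pt "0 0 -0.016" --pt "0 0 -0.022" --pt "0 0 -0.026" --pt "0 0 -0.026" --twist '[0,0,0,0,0]'

```text
clock: 22.15
tcp_pos: [440.5, -226.8, 53.6]
tcp_rot: [179.9, -0.0, 76.6]
wrist_force: [-2.0, 4.9, 17.1]
finger_gap: 23.5
grasp_force: 56.1
```

```bash
python3 -c "from h import *; look(); reds()"
```

```text
42 [[171.1, 240.7], [197.5, 214.3]]
34 [[168.7, 240.2], [198.8, 215.9]]
25 [[166.2, 239.2], [199.7, 218.0]]
brass [(60, [165.6, 237.8])] black [(42, [199.0, 215.7]), (27, [194.5, 226.4]), (20, [205.4, 228.0])]
seats [[164.7, 238.1], [198.2, 217.1]]
linear [ 0.0001 -0.0002  0.0001] twist 0.0014 clock 22.25 tcp [ 440.6 -226.8   53.6] [179.9  -0.   76.5] F [-2.2  5.3 16.5] T [0.65 0.24 0.16] gap 23.4 gf 56.1
scene then (61, np.float64(199.61), np.float64(201.95), np.int64(196), np.int64(203), np.int64(197), np.int64(208)) now (45, np.float64(200.16), np.float64(202.22), np.int64(197), np.int64(204), np.int64(198), np.int64(208))
side zero-size array to reduction operation minimum which has no identityh.py:69: RuntimeWarning: Mean of empty slice.
  y,x=np.nonzero(m);return len(x),(x.mean()+x0).round(2),(y.mean()+y0).round(2),x.min()+x0,x.max()+x0,y.min()+y0,y.max()+y0
  ret = ret.dtype.type(ret / rcount)
```

The catch is back near rest, black is not springing up, and the spout sits against a hard stop with brass still home. Releasing it now.

Emit:
carry_out --grip '[0.9,0.2,0.15,0.15,0.15]' --pt "0 0 -0.012" --pt "0 0 -0.014" --pt "0 0 -0.014" --pt "0 0 -0.014" --pt "0 0 -0.014" --twist '[0,0,0,0,0]'

```text
clock: 22.98
tcp_pos: [439.7, -228.7, 55.7]
tcp_rot: [-180.0, 0.0, 76.4]
wrist_force: [0.6, 0.4, -0.2]
finger_gap: 36.3
grasp_force: 0.0
```

Emit:
carry_out --grip '[0.15,0.15,0.15,0.15,0.15]' --pt "0 0 -0.04" --pt "0 0 -0.1" --pt "0 0 -0.2" --pt "0 0 -0.35" --pt "0 0 -0.5" --twist '[0,0,0,0,0]'

```text
clock: 23.6
tcp_pos: [439.8, -228.3, 182.9]
tcp_rot: [180.0, 0.0, 76.4]
wrist_force: [0.7, -0.1, -0.5]
finger_gap: 36.3
grasp_force: 0.0
```

```bash
python3 - 2>/dev/null <<'E'
from h import *
for i in range(3): r.grab_frame("scene")
reds()
b=proj("scene",[seat(0,0,2,-31),seat(99.3,0,2,-31)])
print(b.round(1).tolist(),blob("scene",b[0],10,brassy),blob("scene",b[1],12,dark))
b=proj("side",[seat(0,0,2,-31),seat(99.3,0,2,-31)]);print(b.round(1).tolist(),blob("side",b[0],10,brassy),blob("side",b[1],12,dark))
to(*r.get_state()['tcp_pos'],76)
C=[]
for n,(x,y) in(("scene",(130,165)),("side",(260,110))):
    C.append(cv2.resize(r.grab_frame(n)[y:y+90,x:x+100],(400,360),interpolation=cv2.INTER_CUBIC))
cv2.imwrite("pics/f.png",np.hstack(C))
E
```

```text
scene then (61, np.float64(199.61), np.float64(201.95), np.int64(196), np.int64(203), np.int64(197), np.int64(208)) now (44, np.float64(200.16), np.float64(202.09), np.int64(197), np.int64(203), np.int64(197), np.int64(208))
side zero-size array to reduction operation minimum which has no identity
[[164.7, 238.1], [198.2, 217.1]] [(62, [165.2, 237.6])] [(43, [199.1, 215.9]), (30, [194.2, 225.6]), (21, [205.6, 228.0])]
[[319.8, 152.6], [301.6, 153.2]] [(135, [321.6, 146.3])] []
linear [0. 0. 0.] twist 0.0022 clock 24.05 tcp [ 439.1 -228.   179.8] [-179.9   -0.    76.4] F [ 0.1 -0.4 -0.5] T [ 0.01 -0.02  0.01] gap 36.0 gf 0.0
```

```bash
python3 - <<'E'
from h import *
p=place(CR,[[23,38,0]])[0]; to(p[0],p[1],100,76.3)
E
```

```text
linear [0.1094 0.0032 0.3198] twist 0.0005 clock 24.15 tcp [ 439.4 -228.1  179.9] [-179.9   -0.    76.4] F [-0.5 -0.3  0.3] T [0.01 0.01 0.06] gap 36.2 gf 0.0
```

Emit:
carry_out --grip '[1,1,1,1,1]' --pt "0.11 0.003 0" --pt "0.11 0.003 0.1" --pt "0.11 0.003 0.2" --pt "0.11 0.003 0.3" --pt "0.11 0.003 0.32" --twist '[0,0,0,0,0]'

```text
clock: 24.78
tcp_pos: [445.9, -201.3, 99.1]
tcp_rot: [-179.8, -0.0, 76.4]
wrist_force: [0.4, -0.5, 0.9]
finger_gap: 0.1
grasp_force: 0.0
```

Emit:
carry_out --grip '[1,1,1,1,1]' --pt "0 0 0.01" --pt "0 0 0.02" --pt "0 0 0.03" --pt "0 0 0.035" --pt "0 0 0.04" --twist '[0,0,0,0,0]'

```text
clock: 25.4
tcp_pos: [447.3, -201.9, 90.9]
tcp_rot: [180.0, 0.0, 76.4]
wrist_force: [-0.3, 0.7, 0.3]
finger_gap: -0.2
grasp_force: 0.0
```

Emit:
carry_out --grip '[1,1,1,1,1]' --pt "0 0 0.006" --pt "0 0 0.012" --pt "0 0 0.018" --pt "0 0 0.024" --pt "0 0 0.024" --twist '[0,0,0,0,0]'

```text
clock: 26.02
tcp_pos: [448.1, -200.7, 85.2]
tcp_rot: [179.9, -0.1, 76.4]
wrist_force: [1.1, 3.5, 5.9]
finger_gap: -0.2
grasp_force: 2.6
```

Emit:
carry_out --grip '[1,1,1,1,1]' --pt "0 0 0.004" --pt "0 0 0.008" --pt "0 0 0.012" --pt "0 0 0.014" --pt "0 0 0.014" --twist '[0,0,0,0,0]'

```text
clock: 26.65
tcp_pos: [448.4, -200.0, 82.5]
tcp_rot: [179.9, -0.1, 76.5]
wrist_force: [-2.1, 5.3, 14.8]
finger_gap: -0.0
grasp_force: 7.0
```

Emit:
carry_out --grip '[1,1,1,1,1]' --pt "0 0 0.006" --pt "0 0 0.012" --pt "0 0 0.016" --pt "0 0 0.018" --pt "0 0 0.018" --twist '[0,0,0,0,0]'

```text
clock: 27.28
tcp_pos: [447.6, -198.8, 79.6]
tcp_rot: [-180.0, -0.1, 76.5]
wrist_force: [-6.4, 8.5, 32.8]
finger_gap: -0.1
grasp_force: 16.9
```

```bash
python3 - 2>/dev/null <<'E'
from h import *
reds()
b=proj("scene",[seat(0,0,2,-31),seat(99.3,0,2,-31)])
print(blob("scene",b[0],10,brassy),blob("scene",b[1],12,dark))
to(448,-200,100,76.4)
E
```

```text
scene then (61, np.float64(199.61), np.float64(201.95), np.int64(196), np.int64(203), np.int64(197), np.int64(208)) now (42, np.float64(200.79), np.float64(201.69), np.int64(198), np.int64(204), np.int64(197), np.int64(207))
side zero-size array to reduction operation minimum which has no identity
[(58, [164.4, 236.8])] [(43, [198.0, 214.5]), (26, [194.5, 226.4]), (21, [205.5, 227.8])]
linear [-0.0044  0.0027 -0.0818] twist 0.0006 clock 27.475 tcp [ 447.6 -198.8   79.6] [-1.80e+02 -1.00e-01  7.65e+01] F [-6.1  9.4 33.6] T [ 2.1   1.36 -0.06] gap 0.4 gf 16.9
```

Emit:
carry_out --grip '[1,1,1,1,1]' --pt "0 0 -0.03" --pt "0 0 -0.06" --pt "0 0 -0.12" --pt "0 0 -0.25" --pt "0 0 -0.4" --twist '[0,0,0,0,0]'

```text
clock: 28.1
tcp_pos: [446.4, -202.2, 177.6]
tcp_rot: [-179.9, -0.0, 76.3]
wrist_force: [1.3, -0.2, 0.6]
finger_gap: -0.4
grasp_force: 0.0
```

```bash
python3 - 2>/dev/null <<'E'
from h import *
for i in range(4): r.grab_frame("scene")
reds();reds()
b=proj("scene",[seat(0,0,2,-31),seat(99.3,0,2,-31)])
print(blob("scene",b[0],10,brassy),blob("scene",b[1],12,dark))
# bystanders / side red search
for f,im in(("then",cv2.imread("pics/side0.png")),("now",r.grab_frame("side"))):
    print(f,red(im,290,135,325,175))
p=place(CR,[[*(-45+99.3*c25-7*s25,),8,0]])[0]; to(p[0],p[1],130,76.3)
E
```

```text
scene then (61, np.float64(199.61), np.float64(201.95), np.int64(196), np.int64(203), np.int64(197), np.int64(208)) now (41, np.float64(200.24), np.float64(202.02), np.int64(197), np.int64(203), np.int64(197), np.int64(208))
side zero-size array to reduction operation minimum which has no identity
scene then (61, np.float64(199.61), np.float64(201.95), np.int64(196), np.int64(203), np.int64(197), np.int64(208)) now (44, np.float64(200.11), np.float64(202.11), np.int64(197), np.int64(203), np.int64(197), np.int64(208))
side zero-size array to reduction operation minimum which has no identity
[(60, [165.4, 237.5])] [(44, [199.0, 215.5]), (46, [200.1, 227.0])]
then (23, np.float64(305.65), np.float64(154.09), np.int64(302), np.int64(309), np.int64(152), np.int64(156))
```

```bash
python3 -c "
from cell import r
print(r.job_done(), r.get_state()['clock'])"
```

```text
the job is handed in; nothing more can be done
the job is handed in; nothing more can be done
```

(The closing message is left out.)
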